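# Knock a stuck bush out of its bearing block over an off-centre pin

### The arm

A 6-joint arm with a two-finger parallel gripper is mounted at the origin on the work surface. World frame = base frame: x ahead of the robot, y to its left, z up, the work surface at z = 0. Lengths are in m, angles in rad, forces in N, time in s.
With the tool pointing down it reaches from about 0.35 to 0.8 m from the base axis. Payload 7.3 kg.
Tool frame: the origin (TCP) lies between the finger pads; the fingertips stand 25 mm ahead of it and the grasp point (between the pads) lies 6 mm ahead of it (r.tip_extent is the distance from the TCP to the fingertips, in m); z points along the fingers, y is the direction in which the jaws open and shut (so a half turn about z gives the same grasp; the last joint's range is limited). The gripper opens to 85 mm and grips with 20 to 120 N. Pads are 22 mm wide; open, the fingers measure 114 mm over their backs; the gripper's body (76 mm by 85 mm) begins 54 mm behind the grasp point. The pads swing forward as they close: fully open they stand 13 mm farther back than shut.
Start: joints at [0.975, 0.342, 1.524, -0, 1.275, -0.146], TCP at [0.228, 0.473, 0.256] pointing down, gripper open.
Joint ranges: [-2.53, 2.53], [-0.77, 2.02], [0.04, 2.7], [-1, 4.14], [0.28, 2.66], [-3.11, 3.11]. Speed limits (rad/s): [2.57, 2.57, 3.14, 3.14, 3.14, 3.14].

### API

Orientations are given as a unit quaternion [x, y, z, w].
In Python, from workcell import r, command_gripper, optics gives the robot as it stands. The module is installed in compiled form; this text tells all that it offers. Calls block until the motion is done:
- r.reach(position, orientation): joint-space move of the TCP to a pose.
- r.move_straight(position, orientation=None, speed=0.15, max_force=None): straight line of the TCP; orientation=None keeps the orientation; speed is the mean speed in m/s. With max_force (N) it stops when the force on the tool has changed by that much, and returns True; else False.
- r.movej(angles): joint-space move.
- command_gripper(opening, force=None): finger opening in m; force is the grip in N (None keeps the last); returns when the fingers have stopped.
- r.hold(seconds).
- r.solve_ik(position, orientation): joint angles nearest the present ones, or None.
- r.read_state(): the state.
- optics.get_image(name): name is "scene" or "top" or "wrist"; returns (picture, depth): 400x640x3 uint8, red, green, blue; 400x640 float32, m along the optical axis (not along the pixel's ray), 0 where there is no reading.
- optics.camera_model(name): a dict with "K" (3x3 intrinsics, pixels), "R" (3x3) and "t" (3): a world point X has camera coordinates R X + t; the wrist camera has in their place "tool_from_camera" (4x4, takes a point from camera to tool coordinates, whose origin is the TCP and whose axes are the flange's). Camera axes: x right, y down, z forward; pixel columns grow to the right and rows downward; lengths in m; the calibration is good to about 2 mm. A picture is of the moment at which its call begins: read the wrist's pose just before it. camera_model takes no time and is no camera call.
A pose or a line that the arm cannot do raises r.PlanningError and nothing moves.
- r.finish_job(): hands the job in, once; it reports no verdict.
The state is a dict: "time_s": time; "joint_positions": joint angles; "dq": joint speeds; "tau": joint torques, N m; "eef_pos": TCP position; "eef_rot": TCP orientation; "contact_force": force on the tool from outside, world axes, zero at the start; "torque": the same for the moment, N m; "grip_width": finger opening in m.
Only numpy, scipy, OpenCV 4.12 (cv2) and the standard library are available. Lean on these libraries where they do the work, as an engineer would, in place of code of your own. Each camera call takes 0.05 s, during which the arm holds its last target. There are 200 camera calls.

### The job

Free the stuck brass bush from the blue bearing block: pick the block up, keep it the right way up, and press it gently down over the knock-out stand, feeling for the pin, until the pin has poked the bush up from below and the block sits flat on the stand. Leave the block there, lift the bush out and stand it upright in the green tray without letting it drop. Do not ram anything against the stand, and leave everything else where it is.

Things in the scene. Friction and masses are not known exactly. Their poses are not given: they have to be found in the camera images.
- block_center (a point): Centre of the loose blue bearing block, 90 (its x) x 50 (its y) x 40 mm high, about 0.4 kg, flat on the bench; 20 mm above its underside. On its vertical axis: from the top a recess 31 mm wide, 20 mm deep, holding the bush; below that an access hole 18.5 mm wide, 20 mm long, open at the underside with a 1.5 mm chamfer. Grip it across its 50 mm width.
- bush_center (a point): Centre of the brass bush, a cylinder 30 mm wide, 20 mm high (z its axis), closed flat underside, 90 g. At first fully home in the block's recess, its top flush with the block's, so it cannot be gripped. Sprung shoes hold it with 8 to 15 N of friction, different each time; 10 mm up it is past them and loose, still guided by the recess.
- stand_top (a point): Centre of the flat round top (72 mm wide, 30 mm above the bench) of the grey knock-out stand, on a rubber mount (gives 1 mm per 15 N). A red steel pin, 10 mm wide, flat-ended, rises 32 mm above this top, its axis 7.5 mm from this centre towards an unmeasured side, different each time (look or feel for it). With the pin in its access hole the block goes down flat onto the top and the bush is held 12 mm up.
- green_tray_in (a point): Centre of the inner floor of the green plastic tray, fixed to the bench: outside 140 x 140 mm, walls 4 mm thick, 20 mm high over all, floor 4 mm thick. The bush goes here. It may change places with the red tray.
- red_tray_in (a point): Centre of the inner floor of the red tray, of the same size. Not used.
- spare_block: A loose grey empty bearing block of the same size, a bystander; origin at the centre of its underside.
- collar: A loose steel ring, 42 mm in diameter, 16 mm high, a bystander; origin at the centre of its underside.
- wrench: A loose 180 mm wrench lying on the bench, a bystander.
- screwdriver: A loose 200 mm screwdriver lying on the bench, a bystander.
- oil: A yellow bottle 56 mm in diameter, 150 mm high, a bystander; origin at the centre of its underside.
- mug: A blue mug 80 mm in diameter, 90 mm high, a bystander; origin at the centre of its underside.
Mind the look-alikes: they are no part of the job. Of the things that look like the part that bears block_center, the middle-sized one is meant.

How it is judged:
On the way:
1. the block sits flat on the stand with the pin in its access hole and the bush poked up at least 9 mm out of its recess (z of block_center in the frame of stand_top between 0.015 and 0.024 m and horizontal distance between block_center and stand_top below 0.018 m and angle between block_center's own z axis and vertical below 0.08 rad and z of bush_center in the frame of block_center above 0.019 m and horizontal distance between bush_center and block_center below 0.01 m), for 0.2 s.
At the end, for the whole second after the job is handed in: The block sits flat on the stand (within 4 mm in height, its centre within 18 mm of the stand's, tilt under 0.08 rad); the bush stands upright (under 0.15 rad) on the green tray's floor, within 55 mm of its centre in x and in y; both are at rest (z of block_center in the frame of stand_top between 0.015 and 0.024 m and horizontal distance between block_center and stand_top below 0.018 m and angle between block_center's own z axis and vertical below 0.08 rad and x of bush_center in the frame of green_tray_in between -0.055 and 0.055 m and y of bush_center in the frame of green_tray_in between -0.055 and 0.055 m and z of bush_center in the frame of green_tray_in between 0.006 and 0.014 m and angle between bush_center's own z axis and vertical below 0.15 rad and linear speed of each of bush, block below 0.02 m/s); the robot touches nothing.
It fails at once if the block or the bush is rammed against the stand or its pin (over 40 N) (contact force between any of block, bush and stand above 40 N).
It fails at once if the block is tipped over 0.5 rad (angle between block_center's own z axis and vertical above 0.5 rad).
It fails at once if the bush is let fall (by more than about 12 mm) (linear speed of bush above 0.5 m/s and contact force between each of the fingers, block and bush below 0.1 N).
It fails at once if a bystander is moved more than 20 mm (distance of any of spare_block, collar, wrench, screwdriver, oil, mug from where it was at the start of the episode above 0.02 m).
It also fails if it takes over 58 s, if anything falls off the work surface, if the arm or the gripper's body presses on something with over 40 N, if the wrist force passes 120 N, or if a joint passes its speed limit or range.

## Working session

There is one attempt and no reset: what is moved stays moved. The work goes in short steps, each a Python script; the robot and the scene stay as the last script left them, time stands still between calls to the robot, and variables do not carry over. Pictures are saved under pics/ and viewed, about 8 in all and at most 12, crops included, and the job is handed in when it is done.

```bash
mkdir -p pics; cat > h.py <<'E'
import numpy as np, cv2
from workcell import r, command_gripper, optics
from scipy.spatial.transform import Rotation as Ro
def save(n,im): cv2.imwrite(f'pics/{n}.png',cv2.cvtColor(im,cv2.COLOR_RGB2BGR))
def pts(name,depth,pose=None):
    m=optics.camera_model(name);K=np.array(m['K']);v,u=np.mgrid[:400,:640]
    P=np.stack([(u-K[0,2])/K[0,0]*depth,(v-K[1,2])/K[1,1]*depth,depth],-1)
    if name=='wrist':
        T=np.array(m['tool_from_camera']);P=P@T[:3,:3].T+T[:3,3]
        return P@Ro.from_quat(pose[1]).as_matrix().T+pose[0]
    return (P-np.array(m['t']))@np.array(m['R'])
def shot(name):
    s=r.read_state();im,d=optics.get_image(name)
    return im,d,pts(name,d,(np.array(s['eef_pos']),np.array(s['eef_rot'])))
E
python3 - <<'E'
from h import *
for n in('top','scene'):
    im,d,P=shot(n); save(n,im); np.savez(n,im=im,d=d,P=P)
    m=optics.camera_model(n);print(n,np.round(m['K'],1).tolist(),np.round(m['R'],2).tolist(),np.round(m['t'],3))
s=r.read_state();print({k:np.round(v,3) for k,v in s.items()},optics.camera_model('wrist'),r.tip_extent)
E
```

```text
top [[383.3, 0.0, 318.0], [0.0, 383.3, 206.7], [0.0, 0.0, 1.0]] [[-0.05, -1.0, -0.01], [-0.98, 0.05, -0.2], [0.2, -0.0, -0.98]] [0.02  0.519 0.873]
scene [[365.9, 0.0, 316.9], [0.0, 365.9, 203.3], [0.0, 0.0, 1.0]] [[0.43, 0.9, -0.01], [0.72, -0.35, -0.6], [-0.55, 0.25, -0.8]] [-0.232 -0.349  1.277]
{'time_s': np.float64(0.1), 'joint_positions': array([ 0.975,  0.343,  1.525, -0.   ,  1.275, -0.146]), 'dq': array([ 0.   , -0.   , -0.003, -0.001, -0.   , -0.   ]), 'tau': array([ 2.0000e-03, -4.3445e+01, -2.4649e+01,  0.0000e+00,  5.0000e-03,
       -0.0000e+00]), 'eef_pos': array([0.228, 0.473, 0.256]), 'eef_rot': array([ 0.223,  0.975, -0.001, -0.   ]), 'contact_force': array([0.134, 0.483, 1.005]), 'torque': array([-0.006, -0.012,  0.013]), 'grip_width': np.float64(0.085)} {'K': array([[353.92748373,   0.        , 323.94481807],
       [  0.        , 353.92748373, 199.16392062],
       [  0.        ,   0.        ,   1.        ]]), 'tool_from_camera': array([[ 7.98579988e-04, -9.62006771e-01, -2.73024423e-01,
         6.95709451e-02],
       [ 9.99999680e-01,  7.54108346e-04,  2.67823648e-04,
         7.74574959e-04],
       [-5.17581668e-05, -2.73024549e-01,  9.62007065e-01,
        -1.16359779e-01],
       [ 0.00000000e+00,  0.00000000e+00,  0.00000000e+00,
         1.00000000e+00]])} 0.025
```

View pics/top.png

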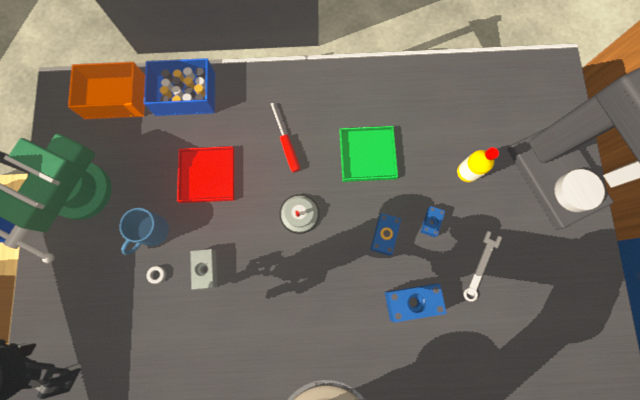

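View pics/scene.png

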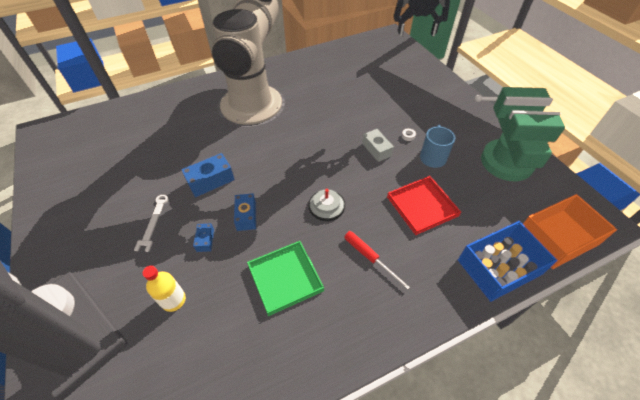

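Candidates for the blue block in the top view are small (433,221), middle (386,234, brass disc visible) and large (416,303, dark hole). The middle one fits, both by size and because it holds the bush. The stand is at (299,213), the green tray at (369,153) and the red tray at (206,174).

```bash
python3 - <<'E'
from h import *
z=np.load('top.npz');im,P=z['im'],z['P']
hsv=cv2.cvtColor(im,cv2.COLOR_RGB2HSV)
def comps(mask,zlo,zhi,lab,amin=60):
    m=(mask&(P[...,2]>zlo)&(P[...,2]<zhi)).astype(np.uint8)
    n,l,st,c=cv2.connectedComponentsWithStats(m)
    for i in range(1,n):
        if st[i,4]<amin: continue
        q=P[l==i];(cx,cy),(w,h),a=cv2.minAreaRect(q[:,:2].astype(np.float32))
        print(lab,np.round(c[i]),st[i,4],'rect',np.round([cx,cy,w,h,a],3),'med',np.round(np.median(q,0),3))
H,S,V=hsv[...,0],hsv[...,1],hsv[...,2]
blue=(H>100)&(H<125)&(S>120)
comps(blue,.025,.07,'blue')
brass=(H>8)&(H<28)&(S>80)&(np.arange(640)[None]>300)&(np.arange(400)[:,None]>200)
comps(brass,.02,.06,'brass',10)
comps((H>45)&(H<75)&(S>120),-.01,.04,'green',300)
comps((S<60),.02,.04,'standtop',60)
comps((H<8)|(H>172),.05,.08,'pin',3)
c1=cv2.resize(im[190:330,350:470],None,fx=3.3,fy=3.3,interpolation=2)
c2=cv2.resize(im[180:250,260:340],None,fx=5,fy=5,interpolation=2)
h=max(c1.shape[0],c2.shape[0]);pad=lambda c:np.vstack([c,np.zeros((h-c.shape[0],c.shape[1],3),np.uint8)])
save('crop',np.hstack([pad(c1),pad(c2)]))
E
```

```text
blue [177.  86.] 1491 rect [0.859 0.342 0.122 0.16  0.419] med [0.856 0.351 0.051]
blue [433. 220.] 310 rect [ 4.7700e-01 -2.8600e-01  3.8000e-02  6.6000e-02  6.7266e+01] med [ 0.476 -0.285  0.029]
blue [385. 234.] 564 rect [ 4.4900e-01 -1.6500e-01  5.0000e-02  9.0000e-02  7.1285e+01] med [ 0.447 -0.162  0.041]
blue [415. 302.] 1452 rect [ 0.285 -0.219  0.068  0.123  6.514] med [ 0.284 -0.221  0.054]
brass [386. 233.] 87 rect [ 4.4800e-01 -1.6700e-01  2.8000e-02  2.7000e-02  8.5549e+01] med [ 0.447 -0.165  0.04 ]
green [368. 153.] 2941 rect [ 0.666 -0.142  0.147  0.147  0.301] med [ 0.664 -0.142  0.005]
standtop [201.  79.] 67 rect [8.9000e-01 2.9100e-01 1.9000e-02 4.9000e-02 8.8522e+01] med [0.881 0.287 0.038]
standtop [168.  81.] 75 rect [0.885 0.382 0.044 0.021 0.001] med [0.881 0.375 0.035]
standtop [554. 179.] 2968 rect [ 0.58  -0.616  0.24   0.153 22.828] med [ 0.581 -0.587  0.035]
standtop [465. 175.] 61 rect [ 5.8800e-01 -3.8200e-01  5.2000e-02  1.8000e-02  5.3091e+01] med [ 0.585 -0.373  0.032]
standtop [298. 212.] 639 rect [5.1300e-01 4.5000e-02 6.9000e-02 7.1000e-02 8.7676e+01] med [0.514 0.044 0.031]
standtop [212. 267.] 93 rect [0.387 0.257 0.088 0.006 2.352] med [0.388 0.255 0.031]
standtop [200. 268.] 111 rect [3.9100e-01 2.7600e-01 3.2000e-02 5.7000e-02 6.1095e+01] med [0.388 0.289 0.029]
pin [144.  80.] 4 rect [8.620e-01 4.220e-01 9.000e-03 2.000e-03 5.314e+00] med [0.864 0.421 0.073]
pin [296. 212.] 16 rect [5.0600e-01 4.8000e-02 9.0000e-03 7.0000e-03 4.0589e+01] med [0.505 0.048 0.062]
pin [400. 317.] 3 rect [ 2.5400e-01 -1.7800e-01  1.0000e-03  5.0000e-03  5.4363e+01] med [ 0.254 -0.179  0.055]
```

View pics/crop.png

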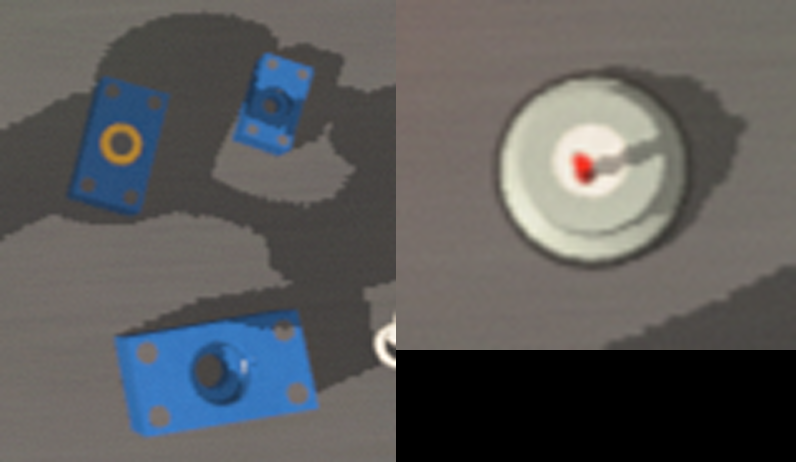

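The crop confirms it: only the middle block (386,234) holds the brass ring. The stand's red pin is offset about 7.5 mm towards (-x,+y). Next I measure from the wrist camera over the stand and the block, using the same orientation for both.

```bash
cat >> h.py <<'E'
def down(a):  # tool y at world angle a (rad), tool z down
    y=np.array([np.cos(a),np.sin(a),0]);z=np.array([0,0,-1.]);return Ro.from_matrix(np.stack([np.cross(y,z),y,z],1)).as_quat()
def seg(im,P,cond,near,rad):
    return cond&(np.hypot(P[...,0]-near[0],P[...,1]-near[1])<rad)
def hsv(im):
    h=cv2.cvtColor(im,cv2.COLOR_RGB2HSV);return h[...,0].astype(int),h[...,1].astype(int),h[...,2].astype(int)
def rep(l,P,m):
    q=P[m];print(l,len(q),'rect',np.round(np.array(cv2.minAreaRect(q[:,:2].astype(np.float32))[0]),4),np.round(cv2.minAreaRect(q[:,:2].astype(np.float32))[1],4),round(cv2.minAreaRect(q[:,:2].astype(np.float32))[2],2),'circ',np.round(cv2.minEnclosingCircle(q[:,:2].astype(np.float32))[0],4),'mean',np.round(q.mean(0),4))
E
python3 - <<'E'
from h import *
a=np.radians(71.3)
for t in(a,a-np.pi): print(r.solve_ik([.447,-.165,.22],down(t)), r.solve_ik([.506,.048,.242],down(t)))
q0=np.array(r.read_state()['joint_positions'])
def cost(t):
    k=[r.solve_ik(p,down(t)) for p in([.447,-.165,.036],[.506,.048,.242])]
    return 9 if any(x is None for x in k) else max(abs(np.array(x)[5]) for x in k)
a=min((a,a-np.pi),key=cost);print('angle',a);np.save('a',a)
r.reach([.506,.048,.242],down(a));r.hold(.3)
im,d,P=shot('wrist');np.savez('ws',im=im,d=d,P=P);H,S,V=hsv(im);z=P[...,2]
red=((H<8)|(H>172))&(S>120)
rep('pin',P,seg(im,P,red&(z>.055),(.506,.048),.04))
rep('stand',P,seg(im,P,(z>.026)&(z<.036),(.513,.045),.06))
r.reach([.447,-.165,.22],down(a));r.hold(.3)
im2,d,P=shot('wrist');np.savez('wb',im=im2,d=d,P=P);H,S,V=hsv(im2);z=P[...,2]
rep('block',P,seg(im,P,(z>.033)&(z<.05),(.447,-.165),.065))
rep('brass',P,seg(im,P,(H>8)&(H<28)&(S>90)&(z>.03),(.447,-.165),.03))
print(r.read_state()['time_s'],r.read_state()['eef_pos'])
save('wrists',cv2.resize(np.vstack([im,im2]),None,fx=.74,fy=.74,interpolation=3))
E
```

```text
[-5.14649633e-01  2.88718442e-01  1.70943031e+00 -4.44089210e-16
  1.14344390e+00 -1.75906939e+00] [-5.63065665e-02  3.23818721e-01  1.59242254e+00 -4.44089210e-16
  1.22535139e+00 -1.30072632e+00]
[-5.14649633e-01  2.88718442e-01  1.70943031e+00 -4.44089210e-16
  1.14344390e+00  1.38252326e+00] [-5.63065665e-02  3.23818721e-01  1.59242254e+00 -4.44089210e-16
  1.22535139e+00  1.84086633e+00]
angle 1.2444197566719568
pin 101 rect [0.5056 0.046 ] [0.009  0.0083] 31.43 circ [0.5057 0.0459] mean [0.5053 0.0462 0.06  ]
stand 4132 rect [0.5132 0.0424] [0.0702 0.0722] 72.29 circ [0.5132 0.0425] mean [0.5122 0.0429 0.0286]
block 5845 rect [ 0.4488 -0.1673] [0.0501 0.0902] 71.23 circ [ 0.4485 -0.1675] mean [ 0.4467 -0.1667  0.0387]
brass 643 rect [ 0.448  -0.1664] [0.029  0.0294] 71.74 circ [ 0.4487 -0.1662] mean [ 0.4477 -0.1664  0.0385]
3.5333 [ 0.44732208 -0.16430559  0.22003624]
```

View pics/wrists.png

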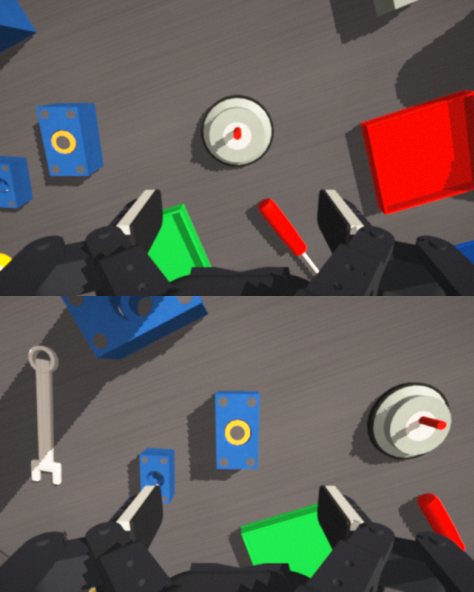

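Wrist views: the stand is at (237,131) with the red pin at (237,133), and the block with its brass ring is at (237,432). Both views agree with the top camera to about 2 mm. Now I grasp the block across its 50 mm width and lift it.

```bash
python3 - <<'E'
from h import *
a=float(np.load('a.npy'));q=down(a)
command_gripper(.075,force=70)
r.reach([.4485,-.1668,.12],q)
print('stop',r.move_straight([.4485,-.1668,.036],q,speed=.08,max_force=12))
f0=r.read_state()['contact_force']
command_gripper(.04,force=70)
s=r.read_state();print('w',s['grip_width'],s['eef_pos'],s['contact_force'])
r.move_straight([.4485,-.1668,.15],q,speed=.1);r.hold(.3)
s=r.read_state();print('w',s['grip_width'],s['eef_pos'],np.array(s['contact_force']),np.round(s['torque'],2),s['time_s'])
p=np.array([.4485,-.1668])+[.0578,.2123]
r.move_straight([*p,.15],q,speed=.12);r.hold(.3)
s=r.read_state();print('w',s['grip_width'],s['eef_pos'],s['contact_force'],s['time_s'])
im,d,P=shot('wrist');im2,d,P=shot('scene');save('held',np.vstack([cv2.resize(im,(480,300)),cv2.resize(im2[120:280,220:440],(412,300)) if 0 else cv2.resize(im2[140:260,230:422],(480,300),interpolation=2)]))
E
```

```text
stop False
w 0.04896088262623844 [ 0.4487984  -0.16700821  0.03673831] [-3.97579258e-01 -4.26436630e-03  5.28515224e+00]
w 0.04887594309875961 [ 0.44840761 -0.16674702  0.14971828] [-0.14966534  0.3642292  -4.92472723] [-0.03  0.03  0.01] 7.425
w 0.048785277332140456 [0.50628453 0.04530688 0.15002151] [ 0.16301917 -0.66496432 -6.33983699] 9.7083
```

View pics/held.png

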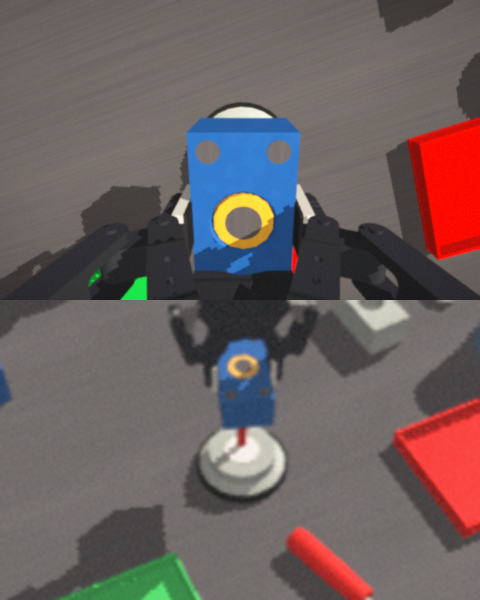

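The block is held level and the bush is flush. I'll lower it gently: a stop near TCP z 0.098 would mean the pin missed the hole, and near 0.078 means the pin is touching the bush.

```bash
python3 - <<'E'
from h import *
q=down(float(np.load('a.npy')));p=[.5063,.0455]
def st(l):
    s=r.read_state();print(l,np.round(s['eef_pos'],4),np.round(s['contact_force'],1),np.round(s['torque'],2),round(s['time_s'],2));return s
r.move_straight([*p,.104],q,speed=.08);r.hold(.2);st('above')
hit=r.move_straight([*p,.083],q,speed=.02,max_force=5);st(('in',hit))
if not hit:
    hit=r.move_straight([*p,.070],q,speed=.012,max_force=24);st(('press',hit))
    if not hit:
        hit=r.move_straight([*p,.062],q,speed=.01,max_force=14);st(('seat',hit))
E
```

```text
above [0.5066 0.0455 0.1045] [-0.4  0.5 -4.9] [-0.01 -0.03  0.01] 10.73
('in', False) [0.5064 0.0455 0.0831] [ 0.   0.7 -6.4] [ 0.01  0.01 -0.03] 11.93
('press', False) [0.5062 0.0455 0.0698] [ 0.3 -0.4 -4.3] [ 0.03  0.04 -0.01] 13.17
('seat', True) [0.5063 0.0455 0.0656] [-2.1  0.   8.8] [-0.06  0.25  0.  ] 13.73
```

Contact came at the expected seating height, TCP z about 0.066. Before letting go I check that the bush has been poked up.

```bash
python3 - <<'E'
from h import *
r.hold(.3)
s=r.read_state();print(np.round(s['eef_pos'],4),np.round(s['contact_force'],1))
im,d,P=shot('wrist');np.savez('w3',im=im,d=d,P=P);im2,_,_=shot('scene')
H,S,V=hsv(im);z=P[...,2]
m=seg(im,P,(H>8)&(H<28)&(S>90)&(z>.05),(.506,.0455),.03)
print('brass z',np.percentile(z[m],[5,50,95]));
m=seg(im,P,(H>100)&(H<125)&(S>120)&(z>.05),(.506,.0455),.06);print('blue z',np.percentile(z[m],[5,50,95]))
save('seated',np.vstack([cv2.resize(im,(480,300)),cv2.resize(im2[140:260,230:422],(480,300),interpolation=2)]))
E
```

```text
[0.5063 0.0455 0.0656] [-1.8  0.3  7.8]
brass z [0.06617142 0.07921592 0.0803341 ]
blue z [0.06227858 0.0675545  0.06855035]
```

View pics/seated.png

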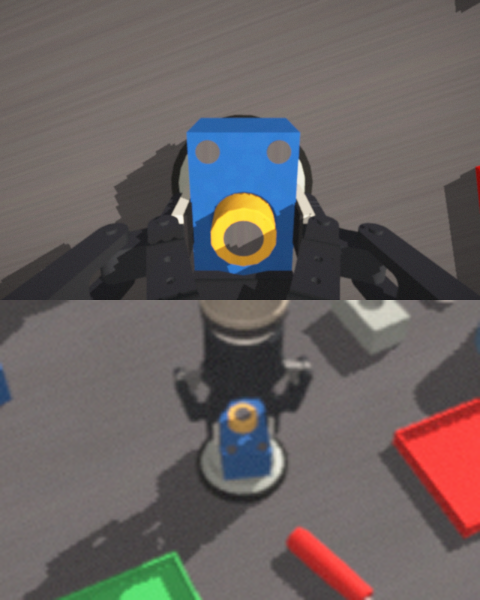

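The bush stands 11.8 mm proud and the block is flat on the stand. I release the block, rise, and remeasure the bush and block from above.

```bash
python3 - <<'E'
from h import *
a=float(np.load('a.npy'));q=down(a)
command_gripper(.075);r.hold(.3)
r.move_straight([.5063,.0455,.16],q,speed=.1)
r.move_straight([.5063,.0455,.26],q,speed=.2);r.hold(.2)
im,d,P=shot('wrist');H,S,V=hsv(im);z=P[...,2]
rep('bushtop',P,seg(im,P,(H>8)&(H<28)&(S>80)&(z>.076),(.506,.046),.03))
m=seg(im,P,(H>100)&(H<125)&(S>120)&(z>.063)&(z<.073),(.506,.046),.065);rep('block',P,m)
Q=P[m];c,*_=np.linalg.lstsq(np.c_[Q[:,:2],np.ones(len(Q))],Q[:,2],rcond=None);print('tilt',c)
im,d,P=shot('top');H,S,V=hsv(im);z=P[...,2]
rep('green',P,seg(im,P,(H>45)&(H<75)&(S>120)&(z<.03),(.665,-.142),.12))
s=r.read_state();print(s['time_s'],s['contact_force'],s['eef_pos'])
for t in(a,a-np.pi,a+.5): print(r.solve_ik([.66,-.142,.06],down(t)) is not None)
E
```

```text
bushtop 651 rect [0.5068 0.046 ] [0.0291 0.0289] 8.45 circ [0.5068 0.046 ] mean [0.5063 0.0461 0.08  ]
block 3912 rect [0.5067 0.046 ] [0.0499 0.0905] 71.3 circ [0.5065 0.0465] mean [0.5038 0.0468 0.0682]
tilt [0.00012198 0.0012936  0.06804174]
green 2940 rect [ 0.6653 -0.1421] [0.1458 0.1465] 0.18 circ [ 0.6658 -0.1419] mean [ 0.6642 -0.1417  0.007 ]
16.8667 [-0.10760492 -0.11154385 -0.11358311] [0.50599062 0.0455085  0.25901797]
True
True
True
```

```bash
python3 - <<'E'
from h import *
q=down(float(np.load('a.npy')));p=[.5066,.046]
def st(l):
    s=r.read_state();print(l,np.round(s['eef_pos'],4),np.round(s['contact_force'],1),round(s['grip_width'],4),round(s['time_s'],2));return s
command_gripper(.055,force=40)
r.move_straight([*p,.13],q,speed=.15)
print(r.move_straight([*p,.097],q,speed=.04,max_force=6));st('down')
command_gripper(.02,force=40);r.hold(.2);st('grip')
r.move_straight([*p,.125],q,speed=.03);st('up')
r.move_straight([*p,.17],q,speed=.08);r.hold(.2);st('up2')
im,d,P=shot('wrist');im2,_,_=shot('scene');save('bush',np.vstack([cv2.resize(im,(480,300)),cv2.resize(im2[120:240,230:422],(480,300),interpolation=2)]))
E
```

```text
False
down [0.5068 0.046  0.0972] [ 0.5 -0.1 -0.3] 0.0552 19.19
grip [0.5068 0.046  0.0972] [-0.6 -0.6  4.5] 0.0283 19.75
up [0.5065 0.046  0.1248] [ 0.1  0.3 -0.2] 0.0275 20.83
up2 [0.5063 0.046  0.1694] [-0.2  0.4 -0.7] 0.0277 21.75
```

View pics/bush.png

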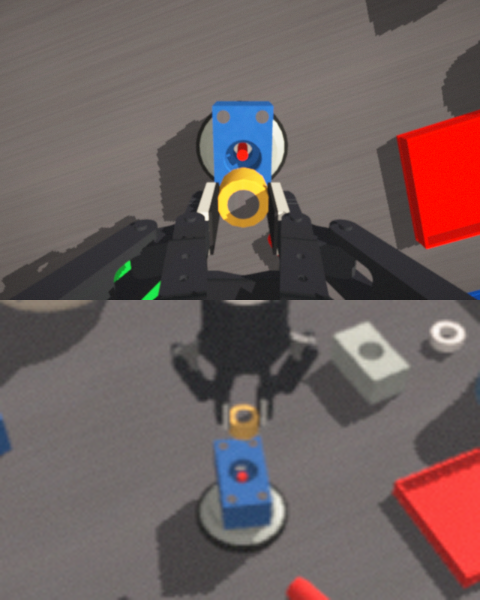

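The bush is out and upright between the pads, and the block stays on the stand with the red pin visible in its hole. Now I place the bush.

```bash
python3 - <<'E'
from h import *
q=down(float(np.load('a.npy')));t=[.664,-.142]
def st(l):
    s=r.read_state();print(l,np.round(s['eef_pos'],4),np.round(s['contact_force'],1),round(s['grip_width'],4),round(s['time_s'],2));return s
r.move_straight([*t,.17],q,speed=.15)
r.move_straight([*t,.06],q,speed=.1);r.hold(.3);st('above')
hit=r.move_straight([*t,.030],q,speed=.012,max_force=5);s=st(('touch',hit))
if hit and s['eef_pos'][2]<.048:
    command_gripper(.05);r.hold(.2);st('open')
    r.move_straight([*t,.12],q,speed=.06)
    r.move_straight([.55,-.142,.26],q,speed=.2);r.hold(.3);s=st('away')
    im,d,P=shot('wrist');im2,_,P2=shot('top')
    for n,i,X in(('w',im,P),('t',im2,P2)):
        H,S,V=hsv(i);z=X[...,2];m=seg(i,X,(H>8)&(H<28)&(S>80)&(z>.017),t,.06)
        if m.sum()>5: rep('bush '+n,X,m)
        m=seg(i,X,(H>100)&(H<125)&(S>120)&(z>.063)&(z<.076),(.506,.046),.065)
        if m.sum()>5: rep('block '+n,X,m)
    save('end',np.vstack([cv2.resize(im,(480,300)),cv2.resize(im2[100:320,130:482],(480,300))]))
E
```

```text
above [ 0.6641 -0.142   0.0604] [ 0.1 -0.3 -0.2] 0.0275 25.18
('touch', True) [ 0.664  -0.142   0.0402] [-0.7  0.1  4.9] 0.0275 26.75
open [ 0.6633 -0.1417  0.039 ] [-0.4  0.3  0.7] 0.0501 27.29
away [ 0.5501 -0.1419  0.2592] [ 0.5  0.  -0.8] 0.0502 30.14
bush w 402 rect [ 0.6634 -0.1414] [0.0277 0.0282] 69.61 circ [ 0.6633 -0.1417] mean [ 0.6618 -0.1414  0.0222]
block w 5679 rect [0.5071 0.0455] [0.0516 0.0884] 71.27 circ [0.5068 0.0459] mean [0.5055 0.0451 0.0681]
block t 558 rect [0.5068 0.0471] [0.0488 0.0901] 70.95 circ [0.5066 0.047 ] mean [0.5056 0.0463 0.0702]
```

View pics/end.png

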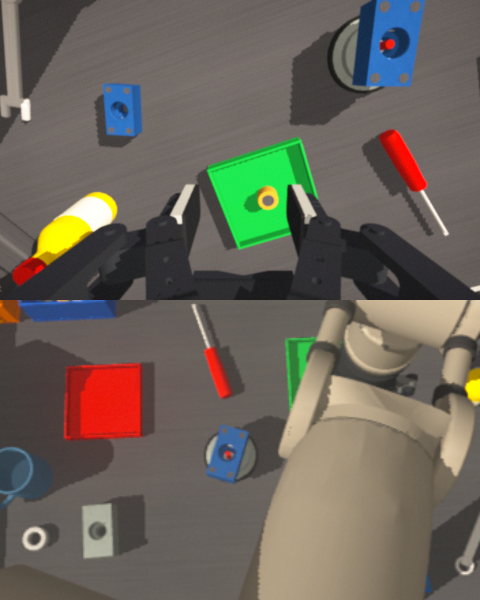

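The bush stands upright in the green tray at (267,198). Its top reads z ≈ 0.022–0.024 against 0.024 expected, and its outline is a round 28 mm. The block is flat on the stand and the bystanders look unmoved, so I hand in.

```bash
python3 -c "
from h import *
r.finish_job()"
```

```text
the job is handed in; nothing more can be done
```

The bush is out of the middle-sized blue block and standing upright in the green tray, and the block is left flat on the knock-out stand. I handed the job in after about 30 s of robot time; it reports no verdict.

- **Pressing out:** I gripped the block across its 50 mm width and lowered it slowly over the pin. It seated at the expected height with about 14 N of force change, and the bush stood 11.8 mm proud. The force just before seating was lower than I expected from the friction figures, though the picture and heights confirmed the bush had been poked up.
- **Block at the end:** It lies within about 8 mm of the stand centre, and its top is at about z 0.068–0.070 (0.070 expected). Its tilt, measured right after I released it, was about 0.001 rad.
- **Bush at the end:** It is within about 2 mm of the tray centre I measured, with its top at about z 0.022–0.024 (0.024 expected). The wrist camera reads about 1.5 mm low, which accounts for the spread. This was checked with the wrist camera only, because the arm hid the tray from the top camera.
- **Bystanders:** Those in view in the last pictures looked unmoved; I did not measure them.

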